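# Lock the bayonet lid on the return filter

### The job

Close the open return filter on the hydraulic power unit: put its bayonet lid on the filter neck, line its two tabs up with the slots (look or feel for them), push it down against the spring and turn it a quarter clockwise (seen from above) until it clicks fully home, then let go so that it stays locked. Leave the other things on the bench where they are.

Things in the scene. Friction and masses are not known exactly. Their poses are not given: they have to be found in the camera images.
- lid_mid (a point): the bayonet lid, loose, cast aluminium, standing upright: 66 mm tall, about 0.25 kg. From the bottom: round nose 56 mm across with a bevelled foot (0 to 26 mm), flange 90 mm across (26 to 34 mm), grip bar (34 to 66 mm). Point on its axis half-way up, 33 mm above its bottom. z up; x along the bar and through both tabs (a half turn changes nothing)
- lid_bar (a point): centre of the lid's upright grip bar, on its axis, 50 mm above its bottom: bar 70 mm long (x), 16 mm thick (y) and 32 mm tall with flat sides. Axes as lid_mid
- lid_tabs (a point): point on the lid's axis level with the middle of its two tabs, 12.5 mm above its bottom. The tabs are 14 mm wide (y) and 5 mm thick and stand out 8.5 mm from the nose at +x and -x, one under each end of the bar: 73 mm over both. The seal above them is soft and does not resist
- filter_mouth (a point): centre of the rim of the filter neck, level with its top, 220 mm above the bench; axes as power_unit. The neck is an upright aluminium tube 92 mm across and 70 mm tall. An inward lip level with the rim leaves a round opening 60 mm across with two opposite slots 20 mm wide, 78 mm over both. The bore below the lip is 78 mm across
- slot_level (a point): point on the neck's axis 4.5 mm below the rim, half-way down the 9 mm thick lip. The line through its two slots lies anywhere within 0.5 rad either way of the unit's x axis and is not reported (this point has the unit's axes): look, or turn the lid on the rim until its tabs drop in. With the tabs on the rim the lid's nose is 10 mm inside the opening
- spring_top (a point): point on the neck's axis 14 mm below the rim: the top of the filter element's sprung cap, 40 mm across, when nothing presses it. It resists with 5 N at first and 1 N more per mm. An unlocked lid that is let go floats on it, lid_mid 19 mm above the rim. With the flange on the rim the cap is 12 mm down at 17 N
- locked_level (a point): point on the neck's axis 12.5 mm above the rim: where lid_mid stays when locked. From the slots the lid turns only clockwise seen from above, under the lip, with lid_mid at most 9 mm above the rim, to a hard stop after about 91 degrees. From 86 degrees on, pockets 3.5 mm deep in the lip's underside take the tabs as the spring lifts them
- power_unit: hydraulic power unit, fixed: grey steel tank 360 mm (x) by 300 mm (y), 150 mm tall; motor and pump lie across its far half, to 275 mm above the bench. Origin: centre of its underside, x away from the robot at yaw 0, z up. The filter neck stands on it at x -85, y +45 mm; a valve block with a solenoid (to 255 mm above the bench) at x -100, y -100 mm
- breather_mid (a point): bystander: domed aluminium breather cap 74 mm across and 56 mm tall, without a grip bar, standing on the bench; centre, half-way up. The lid and this cap may stand in either's place
- element_mid (a point): bystander: used pleated paper filter element 74 mm across and 120 mm tall, standing; centre
- wrench_mid (a point): bystander: open-ended wrench 200 mm long, lying; a point on its middle
- bottle_mid (a point): bystander: grey oil bottle 84 mm across and 230 mm tall, standing; centre
- can_mid (a point): bystander: bare metal can 66 mm across and 190 mm tall, standing; centre
- disc_mid (a point): bystander: heavy brake disc 250 mm across, lying; centre
Mind the look-alikes: they are no part of the job. What is shaped like the part that bears lid_mid but turquoise is not meant.

How it is judged:
At the end, for the whole second after the job is handed in: the lid sits upright (within 0.06 rad) on the neck's axis (within 5 mm) and, let go, is held by the spring in its locked position: its centre 12.5 mm above the rim, within 1.7 mm (an unlocked lid stands 6 mm higher, one stuck short of the pockets 3.5 mm lower) (z of lid_mid in the frame of filter_mouth between 0.0108 and 0.0142 m and horizontal distance between lid_mid and filter_mouth below 0.005 m and angle between lid_mid's own z axis and vertical below 0.06 rad); the robot touches nothing.
It fails at once if a bystander is moved by more than 30 mm (distance of any of breather_mid, element_mid, wrench_mid, bottle_mid, can_mid, disc_mid from where it was at the start of the episode above 0.03 m).
It also fails if it takes over 72 s, if anything falls off the work surface, if the arm or the gripper's body presses on something with over 40 N, if the wrist force passes 120 N, or if a joint passes its speed limit or range.

### The arm

A 6-joint arm with a two-finger parallel gripper is mounted at the origin on the work surface. World frame = base frame: x ahead of the robot, y to its left, z up, the work surface at z = 0. Lengths are in m, angles in rad, forces in N, time in s.
With the tool pointing down it reaches from about 0.3 to 1 m from the base axis. Payload 5.1 kg.
Tool frame: the origin (TCP) lies between the finger pads; the fingertips stand 25 mm ahead of it and the grasp point (between the pads) lies 6 mm ahead of it; y points along the fingers, z is the direction in which the jaws open and shut, and the axes are right-handed (so a half turn about y gives the same grasp; the last joint's range is limited). The gripper opens to 95 mm and grips with 3 to 60 N. Pads are 20 mm wide; open, the fingers measure 119 mm over their backs; the gripper's body (75 mm by 180 mm) begins 59 mm behind the grasp point.
Start: joints at [-1.373, 0.124, 1.65, -0, 1.367, -0.083], TCP at [0.18, -0.625, 0.24] pointing down, gripper open.
Joint ranges: [-2.61, 2.61], [-1.02, 2.33], [0.03, 2.71], [-1.35, 4.49], [0.32, 2.68], [-2.91, 2.91]. Speed limits (rad/s): [2.57, 2.57, 3.14, 3.14, 3.14, 3.14].

### API

Orientations are given as a unit quaternion [w, x, y, z].
In Python, from bench import robot gives the robot as it stands.
- The arm moves only by the shell command python3 -m inch 'ROWS' [FORCE]. ROWS is JSON, a list of rows, each a list of 5 numbers: the shift along the tool's x, y, z in mm, then the turn about the tool's y in degrees, then the opening, from -1 (shut) to 1 (fully open), so that 0 is half open. In form: [[tx, ty, tz, spin, grip], ...]. A call has 1 to 5 rows; each row shifts and turns the commanded pose from where the row before left it, along the tool's axes as they then stand; what a row does not reach is not made up. A row lasts 1/10 s, in which the tool goes at most 50 mm and 8.59 degrees, less where a joint would pass 70% of its speed; a pose out of reach is approached as far as the arm can. A call is refused whole if a number of a shift passes 50 or a number of a turn 8.59, either way. A call with a gripper value outside its range is refused whole. The fingers move at their own pace and stop on an object; FORCE is the grip in N (left out, the last holds). Time passes only in rows, so rows that do not move let the fingers close. It gives the time, the measured TCP pose, the force and the opening at its end, in the units of the state.
- robot.observe(): the state, without advancing time (a new reading comes with each control period).
- robot.snapshot(name): name is "side" or "top"; returns the picture (480x640x3 uint8, red, green, blue); there is no depth.
- robot.camera_info(name): a dict with "fov_y" (degrees; the focal length in pixels is half the picture's height over the tangent of half this angle, whatever the lens; pixels are square), "cx", "cy" (the principal point, pixels), "rvec" (rotation vector, rad) and "tvec" (3), from world to camera coordinates, as OpenCV has them. Camera axes: x right, y down, z forward; pixel columns grow to the right and rows downward; lengths in m; the calibration is good to about 2 mm. A picture is of the moment at which its call begins. camera_info takes no time and is no camera call.
- robot.hand_in(): hands the job in, once; it reports no verdict.
Trained networks look in the newest picture that a camera, given by its name, has taken for a name from the list of things; names that differ only in an ending like _2 or _b are one class to them, and where a whole thing is asked for, a point or a joint stands for the part that bears it (a point fixed in the world has none). Each returns a list of dicts, best first, with "p" (0 to 1); they miss things now and then, are a little off and sometimes report something else, mostly with a low value. They report only what shows in the picture. A call takes as long as a camera call. They do not tell look-alikes from the thing itself.
- robot.masks_of(query, camera): "mask" (480x640 bool, what is visible of it) and "position" ([column, row] in pixels, amid what is visible of it).
The state is a dict: "time": time; "q": joint angles; "qd": joint speeds; "joint_torque": joint torques, N m; "eef_pos": TCP position; "tool_rot": TCP orientation; "force": force on the tool from outside, world axes, zero at the start; "moment": the same for the moment, N m; "opening": finger opening in m.
Only numpy, scipy, OpenCV 4.12 (cv2) and the standard library are available. Lean on these libraries where they do the work, as an engineer would, in place of code of your own. Each camera call takes 0.05 s, during which the arm holds its last target.

## Working session

There is one attempt and no reset: what is moved stays moved. The work goes in short steps, Python scripts to look and compute and a shell command to move; the robot and the scene stay as the last step left them, time stands still between calls to the robot, and variables do not carry over. Pictures are saved under pics/ and viewed, and the job is handed in when it is done.

```bash
ls; mkdir -p pics
python3 - <<'E'
from bench import robot
import cv2
s=robot.observe(); print(s)
for n in("side","top"):
    im=robot.snapshot(n); cv2.imwrite(f"pics/{n}0.png",im[:,:,::-1]); print(n,robot.camera_info(n))
    for q in("lid_mid","filter_mouth","breather_mid","power_unit"):
        try:
            for d in robot.masks_of(q,n)[:4]: print(n,q,round(d["p"],2),d["position"],d["mask"].sum())
        except Exception as e: print(q,e)
E
```

```text
pics
{'time': 0.0, 'q': array([-1.37262341e+00,  1.24483885e-01,  1.65164405e+00, -7.43215812e-06,
        1.36753677e+00, -8.25878212e-02]), 'qd': array([-4.42164158e-05,  9.48172729e-04,  3.74670547e-04, -1.71269734e-04,
        6.37815854e-04,  1.57476451e-04]), 'joint_torque': array([ 1.92012856e-03, -4.17596841e+01, -3.59931672e+01,  7.75483763e-02,
        4.89870412e-02, -1.59113856e-04]), 'eef_pos': array([ 0.1799674 , -0.62397424,  0.23841846]), 'tool_rot': array([ 0.0988938 , -0.09898356,  0.70088162, -0.69941921]), 'force': array([-0.68603457, -0.06188838, -0.05799111]), 'moment': array([-0.04579189, -0.02271366, -0.00092521]), 'opening': 0.0952545595004398}
side {'fov_y': 47.76548329455627, 'cx': 325.84051755299635, 'cy': 244.19832825296356, 'rvec': array([ 0.10457673, -2.85661727,  1.27199359]), 'tvec': array([0.57091289, 0.15855459, 1.51630008])}
side lid_mid 0.83 [309.0, 374.9] 1090
side lid_mid 0.6 [361.2, 434.1] 1270
side lid_mid 0.17 [331.9, 175.4] 1999
side breather_mid 0.96 [371.4, 375.2] 771
side power_unit 0.69 [296.0, 247.5] 14110
side power_unit 0.69 [282.7, 449.3] 1987
top {'fov_y': 57.06468724814406, 'cx': 325.2364324756748, 'cy': 234.84263783219976, 'rvec': array([ 2.13618437, -2.13681449,  0.19396012]), 'tvec': array([-0.04455158,  0.58200823,  1.21995607])}
top lid_mid 0.9 [153.9, 278.0] 759
top lid_mid 0.57 [199.4, 229.8] 760
top filter_mouth 0.72 [348.1, 200.7] 13680
top breather_mid 0.71 [206.0, 285.8] 554
top power_unit 0.96 [345.4, 202.7] 13866
```

View pics/side0.png

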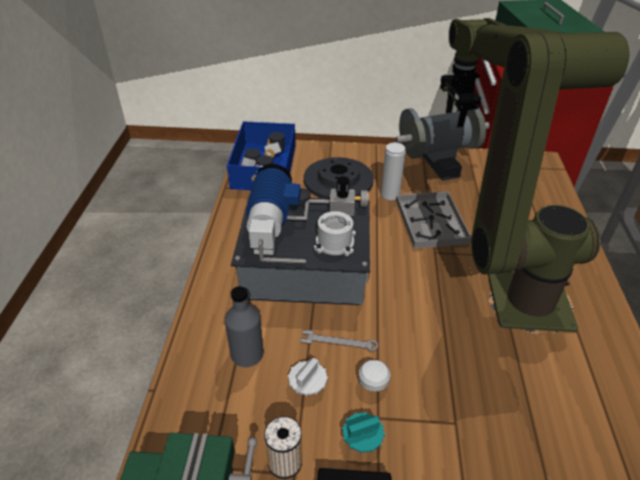

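View pics/top0.png

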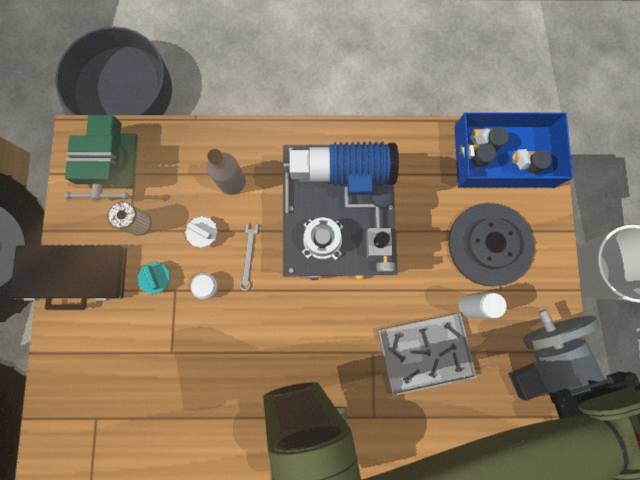

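Side: the aluminium lid is at about (308,377), the breather cap at (374,376), the turquoise decoy at (363,431) and the neck at (336,232). Top: the lid is at (201,232) and the neck at (322,238). I'll zoom in and triangulate.

```bash
cat > h.py <<'E'
import numpy as np,cv2
from bench import robot
from scipy.optimize import least_squares
def cam(n):
    c=robot.camera_info(n); f=240/np.tan(np.radians(c["fov_y"]/2))
    K=np.array([[f,0,c["cx"]],[0,f,c["cy"]],[0,0,1.]]); R=cv2.Rodrigues(np.array(c["rvec"]))[0]
    return K,R,np.array(c["tvec"])
def proj(n,P):
    K,R,t=cam(n); p=(np.atleast_2d(P)@R.T+t)@K.T; return p[:,:2]/p[:,2:]
def ray(n,uv,z):
    K,R,t=cam(n); d=R.T@np.linalg.solve(K,[uv[0],uv[1],1.]); o=-R.T@t
    return o+d*(z-o[2])/d[2]
def zoom(im,u,v,w,h,k,fn,pts=()):
    c=im[v:v+h,u:u+w,::-1]; c=cv2.resize(c,None,fx=k,fy=k,interpolation=cv2.INTER_CUBIC)
    for p in pts: cv2.circle(c,(int((p[0]-u+.5)*k),int((p[1]-v+.5)*k)),1,(0,0,255),-1)
    cv2.imwrite(fn,c)
E
python3 - <<'E'
from h import *
a=cv2.imread("pics/side0.png")[:,:,::-1]; b=cv2.imread("pics/top0.png")[:,:,::-1]
zoom(a,280,350,60,50,10,"pics/sl.png"); zoom(a,300,200,70,60,10,"pics/sn.png")
zoom(b,175,205,60,50,10,"pics/tl.png"); zoom(b,290,205,70,60,10,"pics/tn.png")
x=np.vstack([np.hstack([cv2.resize(cv2.imread(f"pics/{p}"),(400,300)) for p in r]) for r in(("sl.png","tl.png"),("sn.png","tn.png"))])
cv2.imwrite("pics/z0.png",x)
for n in("side","top"):
    print(n,[-cam(n)[1].T@cam(n)[2]])
print("lid",ray("side",(309,375),.033),ray("top",(201,231),.033), "neck",ray("side",(336,222),.22),ray("top",(322,238),.22))
E
```

```text
side [array([0.51947404, 1.0569923 , 1.12390436])]
top [array([ 0.36566705, -0.03210037,  1.30164066])]
lid [0.59195681 0.31330116 0.033     ] [0.59611432 0.31699104 0.033     ] neck [ 0.55128213 -0.03347867  0.22      ] [ 0.54467373 -0.03496288  0.22      ]
```

View pics/z0.png

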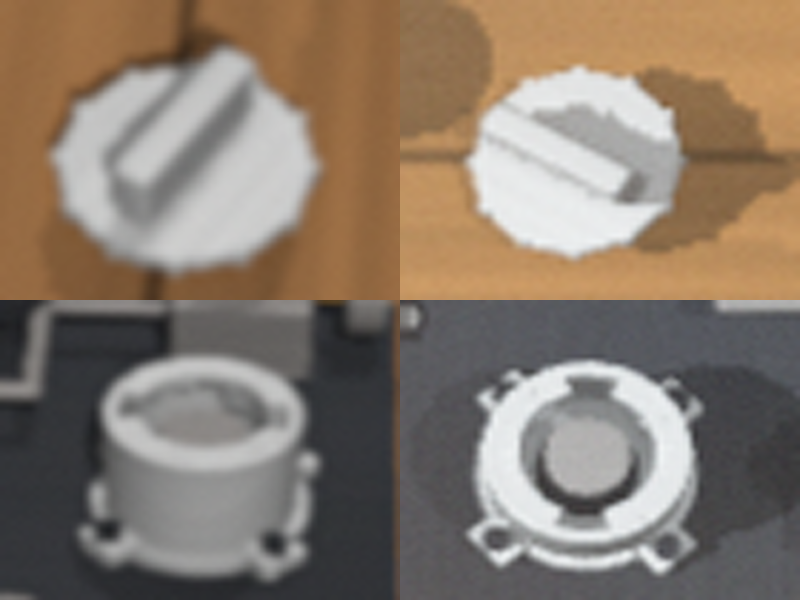

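```bash
cat > fit.py <<'E'
from h import *
a=cv2.imread("pics/side0.png")[:,:,::-1]; b=cv2.imread("pics/top0.png")[:,:,::-1]
T=[(210.8,233.7),(206.8,237.5),(190.3,221.7),(187,226.2)]
# side crop: scale 6.667,6 origin 280,350 ; bar top face corners
S=[(280+p/6.667-.5,350+q/6-.5) for p,q in((105,165),(148,180),(215,48),(250,70))]
for n,L in(("top",T),("side",S)):
    P=np.array([ray(n,p,.066)[:2] for p in L]); print(n,P.mean(0).round(4)); 
    c=P.mean(0); u=np.linalg.svd(P-c)[2][0]; print(" yaw",np.degrees(np.arctan2(u[1],u[0])), "len",np.ptp((P-c)@u))
th=np.linspace(0,2*np.pi,73)
def circ(c,r,z): return np.c_[c[0]+r*np.cos(th),c[1]+r*np.sin(th),0*th+z]
# mask-based flange ellipse
for n in("side","top"):
    robot.snapshot(n)
    for d in robot.masks_of("lid_mid",n)[:2]:
        m=d["mask"].astype(np.uint8); cs=max(cv2.findContours(m,0,1)[0],key=cv2.contourArea); h=cv2.convexHull(cs).astype(np.float32)
        print(n,d["p"],cv2.boundingRect(cs),cv2.fitEllipse(h), ray(n,cv2.fitEllipse(h)[0],.03))
    for d in robot.masks_of("filter_mouth",n)[:2]: print("mouth",n,d["p"],d["position"],d["mask"].sum())
E
python3 fit.py
```

```text
top [0.5937 0.3146]
 yaw 60.69106235117526 len 0.07020232570437655
side [0.597  0.3189]
 yaw -120.35332926206206 len 0.06577263876423123
side 0.74 (288, 359, 39, 37) ((307.58038330078125, 377.08770751953125), (36.113677978515625, 40.04069519042969), 69.35252380371094) [0.59498752 0.31731785 0.03      ]
side 0.66 (342, 413, 43, 40) ((362.538818359375, 432.360595703125), (40.28089141845703, 44.012577056884766), 100.84412384033203) [0.46273809 0.4489841  0.03      ]
mouth side 0.79 [289.9, 245.5] 13690
top 0.6 (186, 216, 32, 32) ((201.36309814453125, 231.39402770996094), (30.25021743774414, 32.20613098144531), 52.741851806640625) [0.59549089 0.31670494 0.03      ]
top 0.58 (138, 262, 32, 32) ((153.41651916503906, 277.30462646484375), (30.372005462646484, 32.52934265136719), 49.111419677734375) [0.46175249 0.44746331 0.03      ]
mouth top 0.81 [347.6, 202.7] 13819
mouth top 0.21 [490.4, 243.3] 5740
```

```bash
cat > neck.py <<'E'
from h import *
from scipy.optimize import minimize
th=np.linspace(0,2*np.pi,145)
def circ(c,r,z): return np.c_[c[0]+r*np.cos(th),c[1]+r*np.sin(th),0*th+z]
def rect(c,L,W,a,z):
    p=np.array([[L,W],[-L,W],[-L,-W],[L,-W]])/2; R=np.array([[np.cos(a),-np.sin(a)],[np.sin(a),np.cos(a)]])
    return np.c_[p@R.T+c,[z]*4]
def poly(M,n,P,v,off,k): 
    p=(proj(n,P)-off+.5)*k; cv2.fillPoly(M,[np.round(p*16).astype(np.int32)],v,shift=4)
def model(n,x,y,a,off,wh,k=4,z=.22):
    M=np.zeros((wh[1]*k,wh[0]*k),np.uint8)
    poly(M,n,circ((x,y),.046,z-.012),140,off,k) 
    poly(M,n,circ((x,y),.046,z),255,off,k); poly(M,n,circ((x,y),.030,z),90,off,k)
    poly(M,n,rect((x,y),.078,.020,a,z),90,off,k)
    return cv2.resize(M,wh,interpolation=cv2.INTER_AREA).astype(float)
def fit(n,im,c0,w=26):
    p=proj(n,[c0[0],c0[1],.22])[0]; off=np.round(p)-w; wh=(2*w,2*w)
    g=cv2.cvtColor(im,cv2.COLOR_RGB2GRAY)[int(off[1]):int(off[1])+2*w,int(off[0]):int(off[0])+2*w].astype(float)
    # weight to disc of slightly bigger than rim
    W=cv2.resize((lambda M:(poly(M,n,circ(c0,.052,.22),255,off,4),M)[1])(np.zeros((8*w,8*w),np.uint8)),wh)>128
    def f(v):
        m=cv2.GaussianBlur(model(n,v[0],v[1],v[2],off,wh),(0,0),.7 if n=="top" else 1.2); return -np.corrcoef(m[W],g[W])[0,1]
    best=None
    for a in np.radians([-25,-12,0,12,25]):
        r=minimize(f,[c0[0],c0[1],a],method="Nelder-Mead",options=dict(initial_simplex=[[c0[0],c0[1],a],[c0[0]+.006,c0[1],a],[c0[0],c0[1]+.006,a],[c0[0],c0[1],a+.15]],xatol=1e-4,fatol=1e-5))
        if best is None or r.fun<best.fun: best=r
    return best
if __name__=="__main__":
    for n in("top","side"):
        im=cv2.imread(f"pics/{n}0.png")[:,:,::-1]
        r=fit(n,im,(.547,-.034)); x,y,a=r.x; print(n,r.x.round(4),np.degrees(a),r.fun)
        p=proj(n,[x,y,.22])[0].astype(int)
        pts=np.vstack([proj(n,circ((x,y),.046,.22)),proj(n,circ((x,y),.03,.22)),*[proj(n,rect((x,y),L,.02,a,.22)) for L in np.linspace(0.06,.078,8)]])
        zoom(im,p[0]-25,p[1]-25,50,50,8,f"pics/nf_{n}.png",pts)
        lp=(.5953,.3170); p=proj(n,[*lp,.03])[0].astype(int); t=np.radians(60.5)
        B=rect(lp,.07,.016,t,.066); B=np.vstack([B+(np.roll(B,-1,0)-B)*s for s in np.linspace(0,1,20)])
        zoom(im,p[0]-25,p[1]-25,50,50,8,f"pics/lf_{n}.png",np.vstack([proj(n,circ(lp,.045,.034)),proj(n,B)]))
    cv2.imwrite("pics/ov.png",cv2.resize(np.vstack([np.hstack([cv2.imread(f"pics/{k}_{n}.png") for n in("top","side")]) for k in("nf","lf")]),(600,600)))
E
python3 neck.py
```

```text
top [ 0.5525 -0.035  -0.0462] -2.649057166871909 -0.7348766873726605Traceback (most recent call last):
  File "neck.py", line 31, in <module>
    r=fit(n,im,(.547,-.034)); x,y,a=r.x; print(n,r.x.round(4),np.degrees(a),r.fun)
  File "neck.py", line 25, in fit
    r=minimize(f,[c0[0],c0[1],a],method="Nelder-Mead",options=dict(initial_simplex=[[c0[0],c0[1],a],[c0[0]+.006,c0[1],a],[c0[0],c0[1]+.006,a],[c0[0],c0[1],a+.15]],xatol=1e-4,fatol=1e-5))
    res = _minimize_neldermead(fun, x0, args, callback, bounds=bounds,
                               **options)
    fxr = func(xr)
    fx = function(np.copy(x), *(wrapper_args + args))
  File "neck.py", line 22, in f
    m=cv2.GaussianBlur(model(n,v[0],v[1],v[2],off,wh),(0,0),.7 if n=="top" else 1.2); return -np.corrcoef(m[W],g[W])[0,1]
                       ~~~~~^^^^^^^^^^^^^^^^^^^^^^^^^
  File "neck.py", line 14, in model
    poly(M,n,rect((x,y),.078,.020,a,z),90,off,k)
    ~~~~^^^^^^^^^^^^^^^^^^^^^^^^^^^^^^^^^^^^^^^^
  File "neck.py", line 9, in poly
    p=(proj(n,P)-off+.5)*k; cv2.fillPoly(M,[np.round(p*16).astype(np.int32)],v,shift=4)
       ~~~~^^^^^
  File "h.py", line 9, in proj
    K,R,t=cam(n); p=(np.atleast_2d(P)@R.T+t)@K.T; return p[:,:2]/p[:,2:]
          ~~~^^^
  File "h.py", line 5, in cam
    c=robot.camera_info(n); f=240/np.tan(np.radians(c["fov_y"]/2))
ValueError: time passes only in moves, steps and waits
```

```bash
sed -i 's/^def cam(n):/from functools import lru_cache\n@lru_cache(None)\ndef cam(n):/' h.py; python3 neck.py
```

```text
top [ 0.5525 -0.035  -0.0462] -2.649057166871909 -0.7348766873726605
side [ 0.5546 -0.0349 -0.0559] -3.204762986516992 -0.9392738126625085
```

View pics/ov.png

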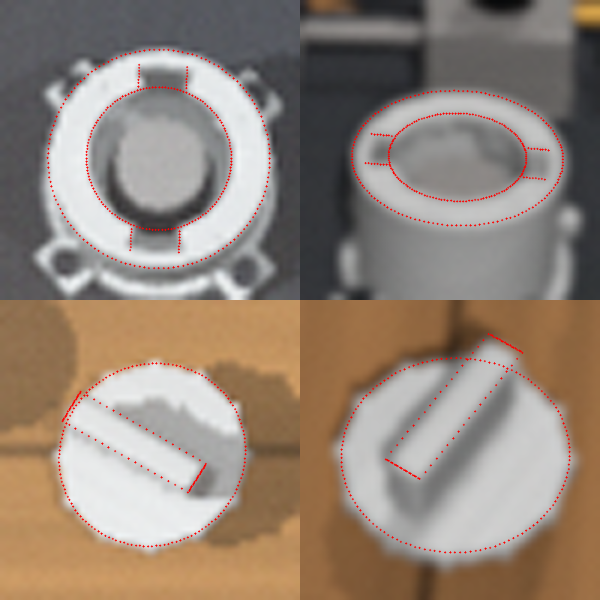

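The overlays fit well. The neck is at about (0.553, -0.035) with slots near -3°, and the lid is at about (0.595, 0.317) with its bar at 60.5°. I'll raise the tool and turn it for the grasp, and write a planning helper.

```bash
cat > plan.py <<'E'
# usage: plan.py x y z psi_deg(jaw yaw)  -> remaining shift in tool axes (mm), spin (deg)
import sys; from h import *
from scipy.spatial.transform import Rotation as Ro
s=robot.observe(); q=s["tool_rot"]; R=Ro.from_quat([q[1],q[2],q[3],q[0]]).as_matrix()
psi=np.degrees(np.arctan2(R[1,2],R[0,2]))
print("t",round(s["time"],2),"pos",s["eef_pos"].round(4),"psi",psi.round(2),"down",R[:,1].round(3),"F",s["force"].round(1),"M",s["moment"].round(2),"open",round(s["opening"],4),"q",np.degrees(s["q"]).round(1))
if len(sys.argv)>4:
    t=np.array([float(v) for v in sys.argv[1:4]]); d=(t-s["eef_pos"])*1000
    print("tool mm",(R.T@d).round(1),"spin",round(-((float(sys.argv[4])-psi+180)%360-180),2))
E
python3 - <<'E'
from h import *
for nm,u in(("bottle",(246,352)),("breather",(374,378)),("element",(285,465))): print(nm,ray("side",u,.02))
E
python3 -m inch '[[0,-35,0,-8.5,1],[0,-35,0,-8.5,1],[0,-35,0,-8.5,1],[0,-35,0,-8.5,1],[0,-35,0,-8.5,1]]' 20; python3 plan.py .595 .317 .4 -29.5
```

```text
bottle [0.75490009 0.24937202 0.02      ]
breather [0.4370921  0.30092098 0.02      ]
element [0.62307248 0.52935074 0.02      ]
time: 1.3
eef_pos: [0.1801, -0.6244, 0.4162]
tool_rot: [-0.348, 0.348, -0.616, 0.616]
force: [-0.3, -0.6, -0.5]
opening: 0.0949
t 1.3 pos [ 0.1801 -0.6244  0.4162] psi -31.06 down [ 0. -0. -1.] F [-0.3 -0.6 -0.5] M [-0.08 -0.1   0.04] open 0.0949 q [-78.6   4.2  81.    0.   94.8 -47.6]
tool mm [-1020.5    16.   -130.2] spin -1.56
```

```bash
for i in 1 ; do :; done
python3 -m inch '[[-25,0,-3,-0.5,1],[-40,0,-5,-0.5,1],[-40,0,-5,-0.5,1],[-40,0,-5,0,1],[-40,0,-5,0,1]]' >/dev/null
python3 -m inch '[[-40,0,-5,0,1],[-40,0,-5,0,1],[-40,0,-5,0,1],[-40,0,-5,0,1],[-40,0,-5,0,1]]'>/dev/null
python3 -m inch '[[-40,0,-5,0,1],[-40,0,-5,0,1],[-40,0,-5,0,1],[-40,0,-5,0,1],[-40,0,-5,0,1]]'>/dev/null
python3 -m inch '[[-40,0,-5,0,1],[-40,0,-5,0,1],[-40,0,-5,0,1],[-40,0,-5,0,1],[-40,0,-5,0,1]]'>/dev/null
python3 -m inch '[[-40,0,-5,0,1],[-40,0,-5,0,1],[-40,0,-5,0,1],[-40,0,-5,0,1],[-20,0,-2,0,1]]'
python3 plan.py .595 .317 .2 -29.5
```

```text
time: 3.8
eef_pos: [0.5593, 0.2738, 0.4138]
tool_rot: [0.354, -0.355, 0.612, -0.611]
force: [0.1, -0.5, 0.0]
opening: 0.0948
t 3.8 pos [0.5593 0.2738 0.4138] psi -29.78 down [-0.001  0.    -1.   ] F [ 0.1 -0.5  0. ] M [-0.03 -0.05 -0.01] open 0.0948 q [21.1  0.8 84.8  0.  94.5 50.9]
tool mm [-55.3 213.8   9.7] spin -0.28
```

```bash
python3 -m inch '[[-14,42,2,-0.3,1],[-14,42,2,0,1],[-14,42,3,0,1],[-14,42,3,0,1],[0,42,0,0,1]]'
python3 plan.py .595 .317 .2 -29.5
python3 -m inch '[[0,0,0,0,1]]' >/dev/null
python3 plan.py .595 .317 .062 -29.5
python3 - <<'E'
from h import *
for n in("side","top"):
    im=robot.snapshot(n); u,v=proj(n,[.595,.317,.1])[0].astype(int); zoom(im,u-40,v-40,80,80,5,f"pics/ap_{n}.png")
cv2.imwrite("pics/ap.png",np.hstack([cv2.imread(f"pics/ap_{n}.png") for n in("top","side")]))
E
```

```text
time: 4.3
eef_pos: [0.5958, 0.3158, 0.2029]
tool_rot: [0.356, -0.356, 0.611, -0.611]
force: [0.6, 0.2, 0.1]
opening: 0.095
t 4.3 pos [0.5958 0.3158 0.2029] psi -29.57 down [ 0.001  0.    -1.   ] F [0.6 0.2 0.1] M [-0.07 -0.06 -0.  ] open 0.095 q [23.4 11.4 93.3  0.  75.3 52.9]
tool mm [-0.7  2.9 -1.3] spin -0.07
t 4.4 pos [0.5914 0.3133 0.1959] psi -29.59 down [-0.013 -0.006 -1.   ] F [-1.2  0.2  0.1] M [-0.09 -0.01  0.01] open 0.095 q [23.3 11.6 93.7 -0.  75.5 52.9]
tool mm [ -6.6 133.9   2.5] spin -0.09
```

View pics/ap.png

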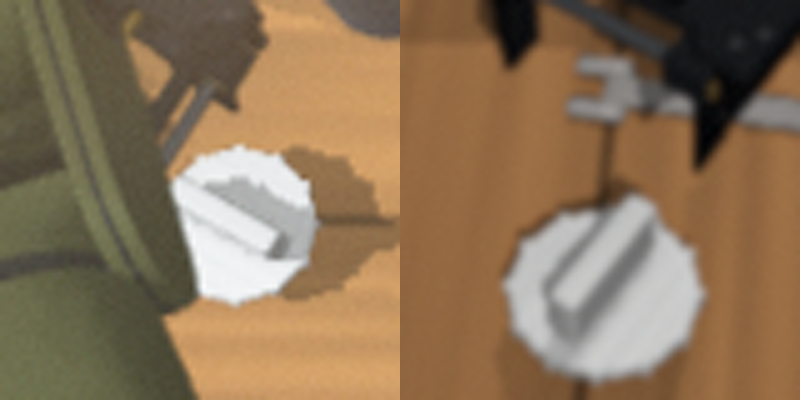

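The top view shows the lid clear and still, and the jaws are above it to either side of the bar. Descending.

```bash
python3 -m inch '[[0,0,0,0,1],[0,0,0,0,1]]' >/dev/null; python3 plan.py .595 .317 .082 -29.5
python3 -m inch '[[0,30,0,0,1],[0,30,0,0,1],[0,30,0,0,1],[0,20,0,0,1],[0,0,0,0,1]]' >/dev/null
python3 -m inch '[[0,0,0,0,1],[0,0,0,0,1]]' >/dev/null
python3 plan.py .595 .317 .062 -29.5
```

```text
t 4.7 pos [0.5969 0.3153 0.2088] psi -29.62 down [ 0.006  0.002 -1.   ] F [ 0.7  0.2 -0.7] M [-0.02  0.03  0.01] open 0.0952 q [23.3 11.1 93.1  0.  75.5 52.9]
tool mm [ 1.000e-01  1.268e+02 -2.900e+00] spin -0.12
t 5.4 pos [0.597  0.3155 0.0979] psi -29.61 down [ 0.004  0.002 -1.   ] F [0.  0.4 0.4] M [-0.04 -0.09  0.02] open 0.0949 q [23.3 16.8 97.6 -0.  65.4 52.9]
tool mm [-0.2 35.9 -2.6] spin -0.11
```

```bash
python3 -m inch '[[0,14,-1,0,1],[0,12,-1,0,1],[0,8,0,0,1],[0,0,0,0,1],[0,0,0,0,1]]' >/dev/null
python3 -m inch '[[0,0,0,0,1],[0,0,0,0,1]]' >/dev/null
python3 plan.py .595 .317 .062 -29.5
```

```text
t 6.1 pos [0.5939 0.3159 0.0612] psi -29.61 down [ 0.001  0.    -1.   ] F [ 0.3  0.5 -0.2] M [-0.05 -0.08  0.03] open 0.0952 q [23.4 19.  98.7  0.  62.2 53.1]
tool mm [-1.5 -0.8  0.5] spin -0.11
```

```bash
python3 -m inch '[[-1,-1,0,0,0],[0,0,0,0,-0.5],[0,0,0,0,-1],[0,0,0,0,-1],[0,0,0,0,-1]]' 15
python3 -m inch '[[0,0,0,0,-1],[0,0,0,0,-1],[0,0,0,0,-1],[0,0,0,0,-1]]' 40
python3 plan.py .595 .317 .062 -29.5
```

```text
time: 6.6
eef_pos: [0.594, 0.3166, 0.0617]
tool_rot: [0.356, -0.356, 0.611, -0.611]
force: [1.0, 0.3, -0.3]
opening: 0.0605
time: 7.0
eef_pos: [0.594, 0.3166, 0.0616]
tool_rot: [0.356, -0.356, 0.611, -0.611]
force: [0.1, -0.1, 0.4]
opening: 0.0283
t 7.0 pos [0.594  0.3166 0.0616] psi -29.61 down [-0.  0. -1.] F [ 0.1 -0.1  0.4] M [ 0.05 -0.06 -0.01] open 0.0283 q [23.5 19.  98.6  0.  62.4 53.1]
tool mm [-0.8 -0.4  0.6] spin -0.11
```

```bash
python3 -m inch '[[0,0,0,0,-1],[0,0,0,0,-1],[0,0,0,0,-1],[0,0,0,0,-1],[0,0,0,0,-1]]' 45
python3 plan.py .595 .317 .062 -29.5
python3 -m inch '[[0,-5,0,0,-1],[0,-10,0,0,-1],[0,-10,0,0,-1],[0,-10,0,0,-1],[0,-5,0,0,-1]]' 60
python3 -m inch '[[0,0,0,0,-1],[0,0,0,0,-1]]'>/dev/null;python3 plan.py
python3 - <<'E'
from h import *
for n in("side","top"):
    im=robot.snapshot(n); u,v=proj(n,[.595,.317,.1])[0].astype(int); zoom(im,u-40,v-40,80,80,5,f"pics/gr_{n}.png")
cv2.imwrite("pics/gr.png",np.hstack([cv2.imread(f"pics/gr_{n}.png") for n in("top","side")]))
E
```

```text
time: 7.5
eef_pos: [0.5942, 0.3165, 0.0617]
tool_rot: [-0.356, 0.356, -0.611, 0.611]
force: [1.1, -0.1, 0.3]
opening: 0.0156
t 7.5 pos [0.5942 0.3165 0.0617] psi -29.61 down [ 0. -0. -1.] F [ 1.1 -0.1  0.3] M [-0.16 -0.27  0.01] open 0.0156 q [23.5 19.  98.6 -0.  62.3 53.1]
tool mm [-0.8 -0.3  0.5] spin -0.11
time: 8.0
eef_pos: [0.5948, 0.3171, 0.1038]
tool_rot: [-0.357, 0.355, -0.611, 0.611]
force: [-0.2, 0.1, -3.7]
opening: 0.0154
t 8.2 pos [0.594  0.3166 0.1018] psi -29.61 down [ 0.  0. -1.] F [-0.3 -0.2 -3.1] M [-0.01 -0.04 -0.01] open 0.0161 q [23.5 16.5 97.6  0.  66.  53.1]
```

View pics/gr.png

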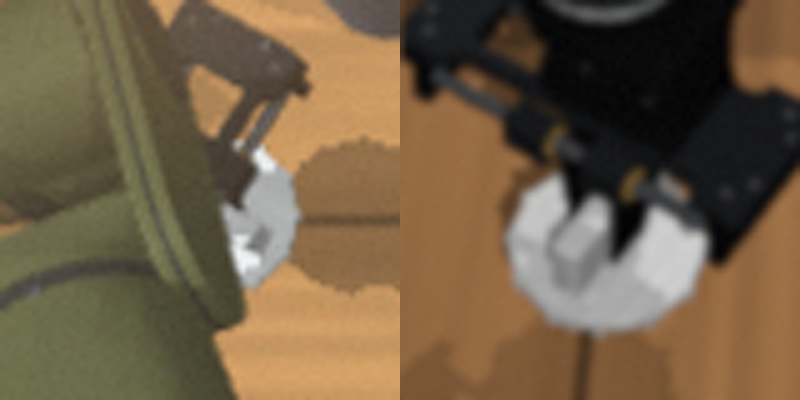

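The grip holds: opening is 15.6–16 mm, and in both views the lid hangs level in the jaws. I'll lift and turn it to the slot yaw.

```bash
python3 -m inch '[[0,-20,0,-4,-1],[0,-20,0,-8.3,-1],[0,-20,0,-8.3,-1],[0,-20,0,-8.3,-1],[0,-20,0,-8.3,-1]]' 60 >/dev/null
python3 -m inch '[[0,-20,0,-8.3,-1],[0,-20,0,-8.3,-1],[0,-20,0,-8.3,-1],[0,-20,0,-8.3,-1],[0,-20,0,-8.3,-1]]' >/dev/null
python3 -m inch '[[0,-20,0,-8.3,-1],[0,-20,0,-8.3,-1],[0,-20,0,-8.3,-1],[0,-10,0,-8.3,-1],[0,0,0,-4.6,-1]]'
python3 -m inch '[[0,0,0,0,-1],[0,0,0,0,-1]]' >/dev/null
python3 plan.py .553 -.035 .36 87
```

```text
time: 9.8
eef_pos: [0.5945, 0.3169, 0.3738]
tool_rot: [0.707, -0.706, 0.017, -0.019]
force: [0.3, -0.1, -2.2]
opening: 0.0161
t 10.0 pos [0.5938 0.3165 0.3705] psi 86.79 down [-0.002 -0.001 -1.   ] F [-0.9  0.6 -3.7] M [ 0.11 -0.17  0.  ] open 0.0157 q [ 23.5   7.3  81.9   0.   90.9 -63.3]
tool mm [ -21.    10.8 -353.3] spin -0.21
```

```bash
python3 -m inch '[[-1,0,-20,-0.2,-1],[-2,1,-40,0,-1],[-3,1,-40,0,-1],[-3,1,-40,0,-1],[-3,1,-40,0,-1]]' >/dev/null
python3 -m inch '[[-3,1,-40,0,-1],[-3,1,-40,0,-1],[-2,1,-40,0,-1],[-1,1,-30,0,-1],[0,0,-20,0,-1]]' >/dev/null
python3 -m inch '[[0,0,0,0,-1],[0,0,0,0,-1],[0,0,0,0,-1],[0,0,0,0,-1]]' >/dev/null
python3 plan.py .553 -.035 .33 87
python3 - <<'E'
from h import *
for n in("side","top"):
    im=robot.snapshot(n); u,v=proj(n,[.553,-.035,.26])[0].astype(int); zoom(im,u-40,v-40,80,80,5,f"pics/ov1_{n}.png"); cv2.imwrite(f"pics/full1_{n}.png",im[:,:,::-1])
cv2.imwrite("pics/ov1.png",np.hstack([cv2.imread(f"pics/ov1_{n}.png") for n in("top","side")]))
E
```

```text
t 11.4 pos [ 0.5552 -0.031   0.3636] psi 87.15 down [-0.  0. -1.] F [-0.9  0.8 -2.9] M [ 0.1  -0.11 -0.03] open 0.0156 q [ -8.7  -7.6  97.4   0.   90.2 -95.9]
tool mm [-2.  33.6 -4.1] spin 0.15
```

View pics/ov1.png

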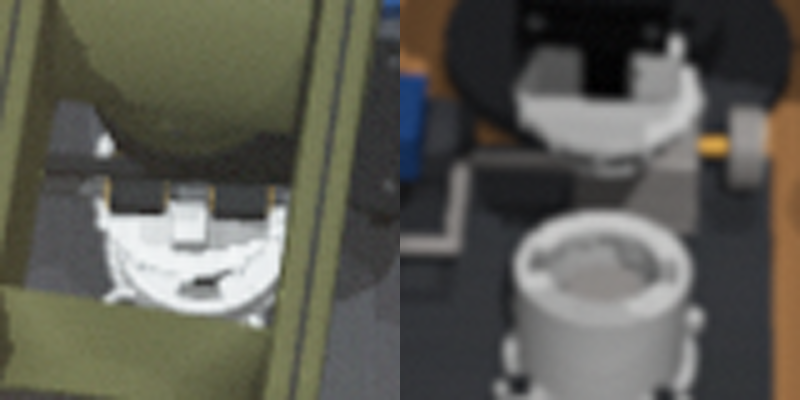

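The side view shows the lid level above the neck, with the bar along the slot line. I'll check the lid's offset from the TCP with an overlay.

Run:
```python
from h import *; from neck import circ,rect
n="side"; im=cv2.imread("pics/full1_side.png")[:,:,::-1]
x,y,Z=.5552,-.0310,.3636-.062
for dx in(0,):
  a=np.radians(-2.85)
  B=rect((x,y),.07,.016,a,Z+.066); B=np.vstack([B+(np.roll(B,-1,0)-B)*s for s in np.linspace(0,1,20)])
  u,v=proj(n,[x,y,Z])[0].astype(int)
  zoom(im,u-30,v-35,60,60,10,"pics/lo.png",np.vstack([proj(n,circ((x,y),.045,Z+.034)),proj(n,circ((x,y),.045,Z+.026)),proj(n,circ((x,y),.028,Z)),proj(n,B)]))
```

```text
(no output)
```

View pics/lo.png

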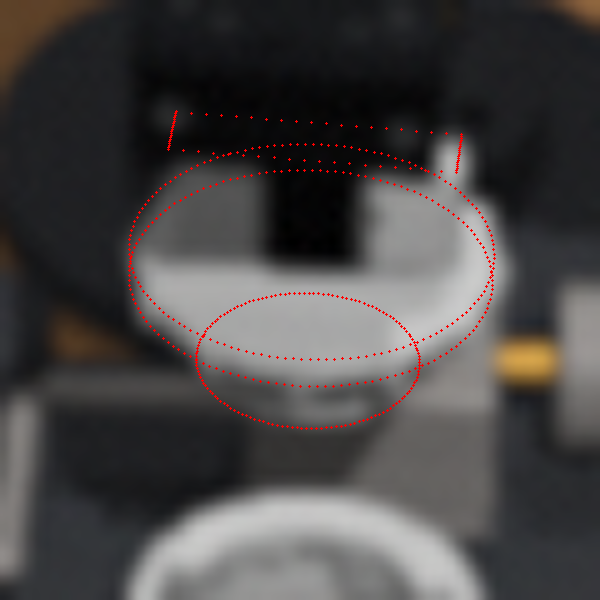

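```bash
python3 -m inch '[[0,15,-1,0.1,-1],[0,25,-1,0,-1],[0,25,-1,0,-1],[0,10,-1,0,-1],[0,0,0,0,-1]]' >/dev/null
python3 -m inch '[[0,0,0,0,-1],[0,0,0,0,-1],[0,0,0,0,-1]]' >/dev/null
python3 plan.py .555 -.035 .28 87
```

```text
t 12.3 pos [ 0.5557 -0.0359  0.2903] psi 86.99 down [ 0.003 -0.    -1.   ] F [ 1.3  1.1 -3.1] M [ 0.13 -0.14 -0.05] open 0.0155 q [ -9.2  -6.4 103.2   0.   83.  -96.2]
tool mm [-0.8 10.3  0.9] spin -0.01
```

```bash
python3 -m inch '[[-0.5,5,0.7,0,-1],[0,5,0,0,-1],[0,0,0,0,-1],[0,0,0,0,-1]]' >/dev/null
python3 plan.py .555 -.035 .272 87
python3 -m inch '[[0,3,0,0,-1],[0,3,0,0,-1],[0,0,0,0,-1],[0,0,0,0,-1]]' >/dev/null
python3 plan.py .555 -.035 .272 87
```

```text
t 12.7 pos [ 0.5544 -0.0351  0.2782] psi 86.99 down [-0.001  0.    -1.   ] F [-0.  -0.3 -3.6] M [ 0.09 -0.16 -0.02] open 0.0159 q [ -9.2  -6.1 104.1  -0.   82.  -96.1]
tool mm [0.6 6.2 0.1] spin -0.01
t 13.1 pos [ 0.5545 -0.0351  0.2725] psi 86.99 down [-0.  0. -1.] F [ 0.1 -0.7 -2.7] M [ 0.05 -0.13 -0.01] open 0.016 q [ -9.2  -5.9 104.5   0.   81.4 -96.1]
tool mm [0.5 0.5 0.1] spin -0.01
```

```bash
python3 -m inch '[[0,2,0,0,-1],[0,2,0,0,-1],[0,0,0,0,-1],[0,0,0,0,-1]]' >/dev/null
python3 plan.py
python3 -m inch '[[0,2,0,0,-1],[0,2,0,0,-1],[0,0,0,0,-1],[0,0,0,0,-1]]' >/dev/null
python3 plan.py
```

```text
t 13.5 pos [ 0.5545 -0.0351  0.2685] psi 86.99 down [-0. -0. -1.] F [-0.2 -0.3 -3.3] M [ 0.09 -0.16 -0.  ] open 0.0158 q [ -9.2  -5.8 104.8  -0.   81.  -96.1]
t 13.9 pos [ 0.5548 -0.0352  0.2658] psi 86.99 down [ 0.001 -0.    -1.   ] F [-1.7 -0.1  3.7] M [0.13 0.3  0.02] open 0.0156 q [ -9.2  -5.7 105.   -0.   80.7 -96.1]
```

The spring force appears at the expected height, and the tabs are already below the rim, so they are in the slots. Pressing on.

```bash
python3 -m inch '[[0,2,0,0,-1],[0,2,0,0,-1],[0,2,0,0,-1],[0,0,0,0,-1],[0,0,0,0,-1]]' >/dev/null
python3 plan.py
python3 -m inch '[[0,2,0,0,-1],[0,1.5,0,0,-1],[0,0,0,0,-1],[0,0,0,0,-1]]' >/dev/null
python3 plan.py
```

```text
t 14.4 pos [ 0.5548 -0.0351  0.2606] psi 87.0 down [ 0.001 -0.    -1.   ] F [-3.6  0.9  8.4] M [ 0.17  0.64 -0.01] open 0.0157 q [ -9.2  -5.6 105.3  -0.   80.2 -96.1]
t 14.8 pos [ 0.5549 -0.0351  0.2579] psi 87.0 down [ 0.002 -0.    -1.   ] F [-5.3  0.4 11.4] M [ 0.24  0.99 -0.  ] open 0.0158 q [ -9.2  -5.5 105.5  -0.   79.9 -96.1]
```

```bash
python3 -m inch '[[-1,1,0,0,-1],[-0.5,1,0,0,-1],[0,0,0,0,-1],[0,0,0,0,-1]]' >/dev/null
python3 plan.py
```

```text
t 15.2 pos [ 0.5546 -0.0351  0.2569] psi 86.99 down [ 0.006 -0.001 -1.   ] F [-2.1  1.  12.8] M [0.27 0.45 0.01] open 0.0158 q [ -9.2  -5.7 105.8   0.   79.6 -96.2]
```

```bash
python3 -m inch '[[-0.5,1,0,0,-1],[0,1,0,0,-1],[0,0,0,0,-1],[0,0,0,0,-1]]' >/dev/null
python3 plan.py
python3 -m inch '[[0,0,0,3,-1],[0,0,0,4,-1],[0,0,0,4,-1],[0,0,0,0,-1]]' >/dev/null
python3 plan.py .554 -.035 .256 -4
```

```text
t 15.6 pos [ 0.5545 -0.0351  0.2558] psi 86.99 down [ 0.007 -0.001 -1.   ] F [-1.7  1.2 15.4] M [0.33 0.54 0.  ] open 0.0157 q [ -9.2  -5.7 105.9   0.   79.4 -96.2]
t 16.0 pos [ 0.5549 -0.0357  0.2559] psi 75.92 down [ 0.008 -0.002 -1.   ] F [-0.2 -1.2 14.3] M [-0.05  0.2  -0.06] open 0.0155 q [ -9.2  -5.7 105.9  -0.   79.3 -85.1]
tool mm [-1.1 -0.1  0.4] spin 79.92
```

```bash
python3 -m inch '[[0,0,0,5,-1],[0,0,0,5,-1],[0,0,0,5,-1],[0,0,0,5,-1],[0,0,0,0,-1]]' >/dev/null
python3 plan.py .554 -.035 .256 -4
python3 -m inch '[[0,0,0,5,-1],[0,0,0,5,-1],[0,0,0,5,-1],[0,0,0,5,-1],[0,0,0,0,-1]]' >/dev/null
python3 plan.py .554 -.035 .256 -4
```

```text
t 16.5 pos [ 0.555  -0.0359  0.256 ] psi 55.9 down [ 0.009 -0.003 -1.   ] F [ 0.3 -2.3 14.2] M [-0.2   0.18 -0.04] open 0.0157 q [-9.200e+00 -5.700e+00  1.059e+02 -1.000e-01  7.930e+01 -6.510e+01]
tool mm [-1.4 -0.   0.2] spin 59.9
t 17.0 pos [ 0.555 -0.036  0.256] psi 35.9 down [ 0.009 -0.003 -1.   ] F [-0.9 -2.1 13.9] M [-0.33  0.2  -0.05] open 0.0159 q [-9.200e+00 -5.700e+00  1.059e+02 -1.000e-01  7.930e+01 -4.510e+01]
tool mm [-1.4 -0.  -0.2] spin 39.9
```

```bash
python3 -m inch '[[0,0,0,5,-1],[0,0,0,5,-1],[0,0,0,5,-1],[0,0,0,5,-1],[0,0,0,0,-1]]' >/dev/null
python3 plan.py .554 -.035 .256 -4
python3 -m inch '[[0,0,0,4,-1],[0,0,0,4,-1],[0,0,0,2,-1],[0,0,0,0,-1]]' >/dev/null
python3 plan.py .554 -.035 .256 -4
```

```text
t 17.5 pos [ 0.555 -0.036  0.256] psi 15.9 down [ 0.009 -0.003 -1.   ] F [-1.6 -2.3 13.9] M [-0.31  0.3  -0.05] open 0.0155 q [-9.200e+00 -5.700e+00  1.059e+02 -1.000e-01  7.930e+01 -2.510e+01]
tool mm [-1.3 -0.  -0.6] spin 19.9
t 17.9 pos [ 0.5549 -0.0361  0.256 ] psi 5.95 down [ 0.008 -0.003 -1.   ] F [-1.1 -2.1 14.9] M [-0.39  0.31  0.01] open 0.0157 q [-9.200e+00 -5.700e+00  1.059e+02 -1.000e-01  7.930e+01 -1.510e+01]
tool mm [-1.2 -0.  -0.8] spin 9.95
```

```bash
python3 -m inch '[[0,0,0,2,-1],[0,0,0,2,-1],[0,0,0,2,-1],[0,0,0,0,-1]]' >/dev/null
python3 plan.py
python3 -m inch '[[0,0,0,1.5,-1],[0,0,0,1.5,-1],[0,0,0,0,-1]]' >/dev/null
python3 plan.py
python3 -m inch '[[0,0,0,1.5,-1],[0,0,0,1.5,-1],[0,0,0,0,-1]]' >/dev/null
python3 plan.py
```

```text
t 18.3 pos [ 0.5549 -0.0361  0.256 ] psi -0.04 down [ 0.008 -0.003 -1.   ] F [-0.6 -2.1 14.5] M [-0.36  0.37  0.01] open 0.0157 q [-9.200e+00 -5.700e+00  1.059e+02 -1.000e-01  7.930e+01 -9.100e+00]
t 18.6 pos [ 0.5545 -0.036   0.2559] psi -3.0 down [ 0.007 -0.003 -1.   ] F [-1.5 -0.5 15.3] M [-0.32  0.65  0.28] open 0.0159 q [-9.200e+00 -5.700e+00  1.059e+02 -1.000e-01  7.940e+01 -6.200e+00]
t 18.9 pos [ 0.554  -0.0358  0.2559] psi -5.87 down [ 0.006 -0.003 -1.   ] F [-5.4 -1.7 15.7] M [-0.15  0.9   0.95] open 0.0158 q [-9.200e+00 -5.700e+00  1.059e+02 -1.000e-01  7.950e+01 -3.300e+00]
```

The hard stop is felt: Mz rises from 0.28 to 0.95 N m at psi of about -3 to -6. I'll ease off slightly and let the spring lift the lid into the pockets.

```bash
python3 -m inch '[[0,0,0,-1.5,-1],[0,0,0,-1,-1],[0,0,0,0,-1]]' >/dev/null
python3 plan.py
python3 -m inch '[[0,-1.5,0,0,-1],[0,-1.5,0,0,-1],[0,-1.5,0,0,-1],[0,0,0,0,-1],[0,0,0,0,-1]]' >/dev/null
python3 plan.py
python3 -m inch '[[0,-1.5,0,0,-1],[0,-1,0,0,-1],[0,0,0,0,-1],[0,0,0,0,-1]]' >/dev/null
python3 plan.py
```

```text
t 19.2 pos [ 0.554  -0.0358  0.2558] psi -3.5 down [ 0.006 -0.002 -1.   ] F [-3.6 -1.7 14.9] M [-0.18  0.91  0.06] open 0.0156 q [-9.200e+00 -5.700e+00  1.059e+02 -1.000e-01  7.940e+01 -5.700e+00]
t 19.7 pos [ 0.554  -0.0357  0.2588] psi -3.51 down [ 0.005 -0.002 -1.   ] F [-1.4 -1.2  9.9] M [-0.24  0.28  0.11] open 0.0158 q [-9.200e+00 -5.800e+00  1.057e+02 -1.000e-01  7.980e+01 -5.700e+00]
t 20.1 pos [ 0.554  -0.0357  0.2605] psi -3.5 down [ 0.005 -0.002 -1.   ] F [ 0.  -1.9  7.7] M [-0.34 -0.01  0.16] open 0.0155 q [-9.200e+00 -5.800e+00  1.056e+02 -1.000e-01  7.990e+01 -5.700e+00]
```

```bash
python3 -m inch '[[0,-1,0,0,-1],[0,0,0,0,-1],[0,0,0,0,-1]]' >/dev/null
python3 plan.py
python3 -m inch '[[0,-1,0,0,-1],[0,0,0,0,-1],[0,0,0,0,-1]]' >/dev/null
python3 plan.py
python3 -m inch '[[0,-1,0,0,-1],[0,0,0,0,-1],[0,0,0,0,-1]]' >/dev/null
python3 plan.py
```

```text
t 20.4 pos [ 0.554  -0.0357  0.2611] psi -3.5 down [ 0.005 -0.002 -1.   ] F [ 1.1 -1.8  6.6] M [-0.29 -0.06  0.16] open 0.0157 q [-9.200e+00 -5.800e+00  1.055e+02 -1.000e-01  8.000e+01 -5.700e+00]
t 20.7 pos [ 0.5539 -0.0357  0.2612] psi -3.51 down [ 0.004 -0.002 -1.   ] F [ 4.7 -3.3  3.8] M [-0.61 -0.94  0.22] open 0.016 q [-9.200e+00 -5.800e+00  1.055e+02 -1.000e-01  8.010e+01 -5.700e+00]
t 21.0 pos [ 0.5539 -0.0357  0.2612] psi -3.51 down [ 0.004 -0.002 -1.   ] F [ 5.9 -3.6  1.4] M [-0.56 -1.3   0.19] open 0.0158 q [-9.200e+00 -5.800e+00  1.055e+02 -1.000e-01  8.010e+01 -5.700e+00]
```

It stops dead at z 0.2612, the locked height. Releasing half-open and withdrawing straight up.

```bash
python3 -m inch '[[0,0,0,0,-0.5],[0,0,0,0,-0.4],[0,0,0,0,-0.2],[0,0,0,0,-0.2],[0,0,0,0,-0.2]]' 10 >/dev/null
python3 plan.py
python3 -m inch '[[0,-5,0,0,-0.2],[0,-15,0,0,-0.2],[0,-25,0,0,-0.2],[0,-40,0,0,-0.2],[0,-40,0,0,-0.2]]' >/dev/null
python3 -m inch '[[-40,-20,0,0,-0.2],[-45,0,0,0,-0.2],[-45,0,0,0,-0.2],[-45,0,0,0,-0.2],[-45,0,0,0,-0.2]]' >/dev/null
python3 plan.py
```

```text
t 21.5 pos [ 0.5522 -0.0348  0.2607] psi -3.51 down [-0.001  0.    -1.   ] F [ 0.2 -0.6  0.7] M [-0.01 -0.09 -0.02] open 0.0378 q [ -9.2  -5.9 105.6   0.   80.3  -5.7]
t 22.5 pos [0.5659 0.1864 0.4082] psi -3.52 down [ 0.002  0.001 -1.   ] F [ 0.8 -0.7  0.6] M [-0.11 -0.1   0.03] open 0.0378 q [13.1 -2.8 88.8 -0.  93.8 16.6]
```

```bash
python3 -m inch '[[-45,0,0,0,-0.2],[-45,0,0,0,-0.2],[-45,0,0,0,-0.2],[0,0,0,0,-0.2],[0,0,0,0,-0.2]]' >/dev/null
python3 - <<'E'
from h import *; from neck import circ,rect
x,y=.5535,-.035
for n in("side","top"):
    im=robot.snapshot(n); cv2.imwrite(f"pics/end_{n}.png",im[:,:,::-1]); u,v=proj(n,[x,y,.24])[0].astype(int)
    Z=.22+.0125-.033; a=np.radians(86.5)
    B=rect((x,y),.07,.016,a,Z+.066); B=np.vstack([B+(np.roll(B,-1,0)-B)*s for s in np.linspace(0,1,20)])
    pts=np.vstack([proj(n,circ((x,y),.045,Z+.034)),proj(n,circ((x,y),.045,Z+.026)),proj(n,B)])
    zoom(im,u-25,v-25,50,50,8,f"pics/e_{n}.png"); zoom(im,u-25,v-25,50,50,8,f"pics/eo_{n}.png",pts)
cv2.imwrite("pics/e.png",cv2.resize(np.vstack([np.hstack([cv2.imread(f"pics/{k}_{n}.png") for n in("top","side")]) for k in("e","eo")]),(600,600)))
E
```

```text
(no output)
```

View pics/e.png

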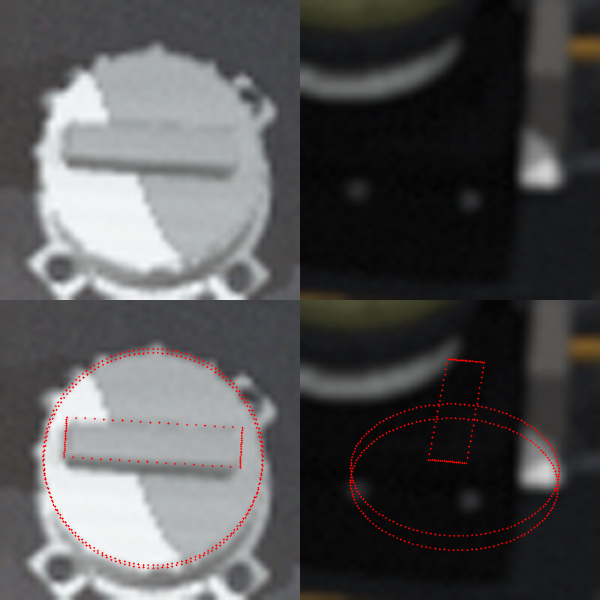

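View pics/end_top.png

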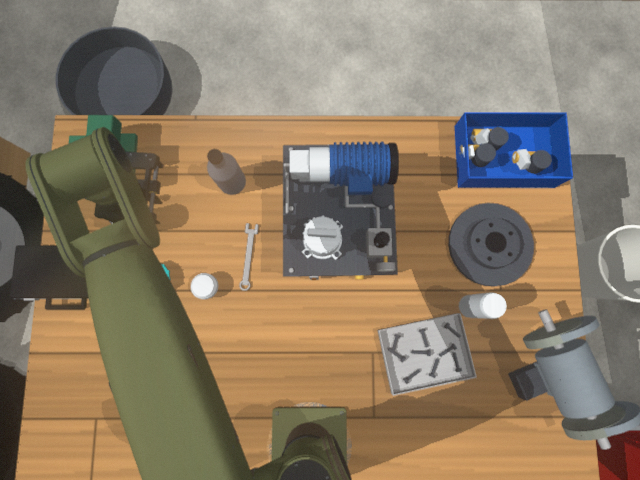

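Top: the lid is centred on the neck at (322,237), with its bar across the old slot line. The gripper blocks the side view, so I'll pull it aside for a height check.

```bash
python3 -m inch '[[0,0,-30,0,-0.2],[0,0,-40,0,-0.2],[0,0,-40,0,-0.2],[0,0,-40,0,-0.2],[0,0,-30,0,-0.2]]' >/dev/null
python3 -m inch '[[0,0,-20,0,-0.2],[0,0,0,0,-0.2],[0,0,0,0,-0.2]]'
python3 - <<'E'
from h import *; from neck import circ,rect
x,y=.5535,-.035; n="side"
im=robot.snapshot(n); cv2.imwrite(f"pics/end2.png",im[:,:,::-1]); u,v=proj(n,[x,y,.24])[0].astype(int)
L=[]
for dz in(.0185,.0125,.009):
    Z=.22+dz-.033; a=np.radians(86.5)
    B=rect((x+.001,y),.07,.016,a,Z+.066); B=np.vstack([B+(np.roll(B,-1,0)-B)*s for s in np.linspace(0,1,20)])
    zoom(im,u-25,v-25,50,50,8,"pics/_t.png",np.vstack([proj(n,circ((x+.001,y),.045,Z+.034)),proj(n,circ((x+.001,y),.045,Z+.026)),proj(n,B)])); L.append(cv2.imread("pics/_t.png"))
zoom(im,u-25,v-25,50,50,8,"pics/_t.png"); L.append(cv2.imread("pics/_t.png"))
cv2.imwrite("pics/e2.png",cv2.resize(np.vstack([np.hstack(L[:2]),np.hstack(L[2:])]),(600,600)))
E
```

```text
time: 23.9
eef_pos: [0.3751, 0.3307, 0.407]
tool_rot: [-0.485, 0.483, -0.515, 0.516]
force: [0.2, -0.4, 0.1]
opening: 0.0382
```

View pics/e2.png

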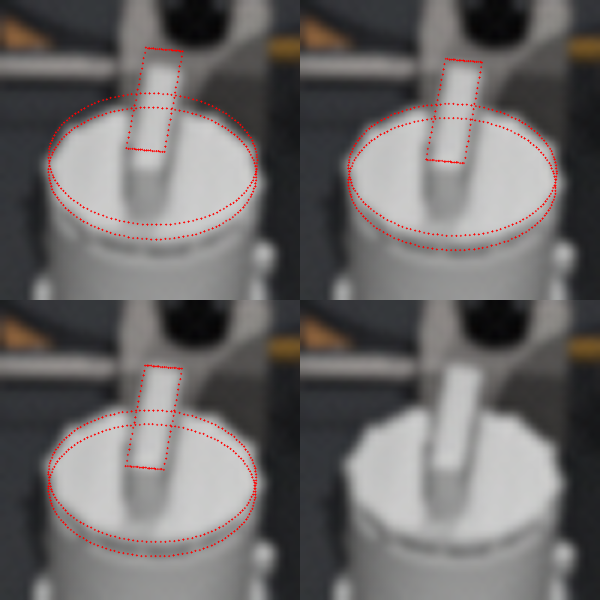

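View pics/end2.png

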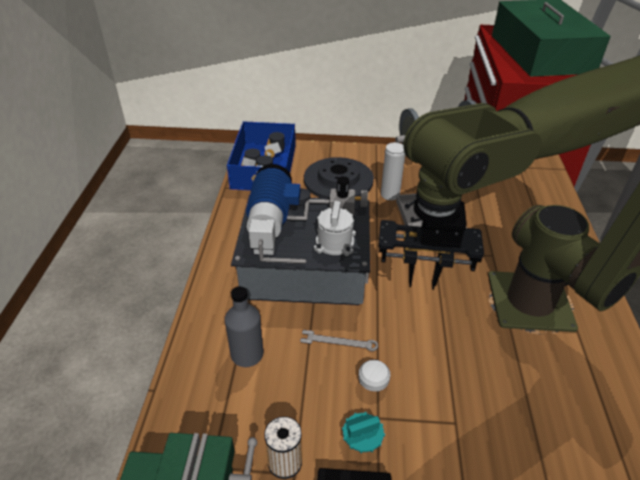

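The side overlay fits the locked height less well than a lid about 3 mm lower. That is roughly one pixel, and earlier overlays showed a similar bias. The force and height record says locked. I'll settle it with a gentle touch on the top of the bar using shut fingers: contact is expected at TCP z of about 0.2905 if locked, or 0.287 if stuck short.

```bash
python3 plan.py .554 -.035 .34 -3.5
```

```text
t 23.95 pos [0.3754 0.3308 0.4066] psi -3.6 down [ 0.001  0.    -1.   ] F [-0.2 -0.3  0.3] M [ 0.04 -0.08  0.06] open 0.038 q [ 35.2 -15.   99.8  -0.   95.2  38.8]
tool mm [353.9  66.7 201.1] spin -0.1
```

```bash
python3 -m inch '[[35,0,20,0,-1],[40,0,22,0,-1],[40,0,22,0,-1],[40,0,22,0,-1],[40,0,22,0,-1]]' 5 >/dev/null
python3 -m inch '[[40,0,22,0,-1],[40,0,22,0,-1],[40,0,22,0,-1],[30,0,22,0,-1],[10,0,5,0,-1]]' >/dev/null
python3 -m inch '[[0,20,0,0,-1],[0,25,0,0,-1],[0,15,0,0,-1],[0,0,0,0,-1],[0,0,0,0,-1]]' >/dev/null
python3 -m inch '[[0,0,0,0,-1],[0,0,0,0,-1]]' >/dev/null
python3 plan.py .554 -.035 .295 -3.5
```

```text
t 25.65 pos [ 0.554  -0.035   0.3479] psi -3.5 down [ 0.003 -0.    -1.   ] F [-0.   0.3  0.2] M [-0.04 -0.06  0.02] open 0.0005 q [-9.2 -7.6 99.   0.  88.5 -5.7]
tool mm [ 0.  52.9 -0.2] spin 0.0
```

```bash
python3 -m inch '[[0,20,0,0,-1],[0,20,0,0,-1],[0,10,0,0,-1],[0,0,0,0,-1],[0,0,0,0,-1]]' >/dev/null
python3 -m inch '[[0,0,0,0,-1],[0,0,0,0,-1]]' >/dev/null; python3 plan.py
python3 -m inch '[[0,2,0,0,-1],[0,1,0,0,-1],[0,0,0,0,-1],[0,0,0,0,-1]]' >/dev/null; python3 plan.py
python3 -m inch '[[0,1,0,0,-1],[0,0,0,0,-1],[0,0,0,0,-1]]' >/dev/null; python3 plan.py
```

```text
t 26.35 pos [ 0.5541 -0.0351  0.2975] psi -3.51 down [ 0.002 -0.    -1.   ] F [-0.1 -0.6  0.2] M [-0.01 -0.09  0.  ] open 0.0003 q [ -9.2  -6.7 102.9   0.   83.7  -5.7]
t 26.75 pos [ 0.5535 -0.0351  0.293 ] psi -3.51 down [-0.  0. -1.] F [ 0.8 -0.4 -0.1] M [-0.03 -0.13  0.03] open 0.0005 q [ -9.2  -6.6 103.2   0.   83.4  -5.7]
t 27.05 pos [ 0.5535 -0.0351  0.2921] psi -3.51 down [-0.  0. -1.] F [0.1 0.6 0.5] M [-0.03 -0.1   0.  ] open 0.0001 q [ -9.2  -6.6 103.3  -0.   83.3  -5.7]
```

```bash
python3 -m inch '[[0,1,0,0,-1],[0,0,0,0,-1],[0,0,0,0,-1]]' >/dev/null; python3 plan.py
python3 -m inch '[[0,1,0,0,-1],[0,0,0,0,-1],[0,0,0,0,-1]]' >/dev/null; python3 plan.py
python3 -m inch '[[0,0.6,0,0,-1],[0,0,0,0,-1],[0,0,0,0,-1]]' >/dev/null; python3 plan.py
```

```text
t 27.35 pos [ 0.5535 -0.0351  0.2911] psi -3.51 down [-0. -0. -1.] F [-0.4 -0.   0.3] M [-0.04 -0.04  0.01] open 0.001 q [ -9.2  -6.6 103.3  -0.   83.2  -5.7]
t 27.65 pos [ 0.5537 -0.0351  0.2908] psi -3.51 down [ 0.001 -0.    -1.   ] F [-0.5  0.7  4.6] M [ 0.01  0.04 -0.01] open 0.0002 q [ -9.2  -6.6 103.4   0.   83.2  -5.7]
t 27.95 pos [ 0.5538 -0.0351  0.2908] psi -3.51 down [ 0.001 -0.    -1.   ] F [-2.2 -0.2  5.7] M [ 0.02  0.16 -0.  ] open 0.0004 q [ -9.2  -6.6 103.4   0.   83.1  -5.7]
```

Firm contact at 0.2908 puts lid_mid about 12.8 mm above the rim, and it does not give at 5.7 N, so the lid is locked. I'll withdraw and take a last look before handing in.

```bash
python3 -m inch '[[0,-10,0,0,-1],[0,-25,0,0,-1],[0,-40,0,0,-1],[0,-40,0,0,-1],[0,-30,0,0,-1]]' >/dev/null
python3 -m inch '[[0,0,0,0,-1],[0,0,0,0,-1],[0,0,0,0,-1],[0,0,0,0,-1],[0,0,0,0,-1]]'
python3 - <<'E'
from h import *
im=robot.snapshot("side"); cv2.imwrite("pics/fin.png",im[100:,150:450,::-1])
E
```

```text
time: 28.95
eef_pos: [0.5533, -0.035, 0.4328]
tool_rot: [0.484, -0.485, 0.516, -0.514]
force: [0.2, -0.3, 0.4]
opening: 0.0005
```

View pics/fin.png

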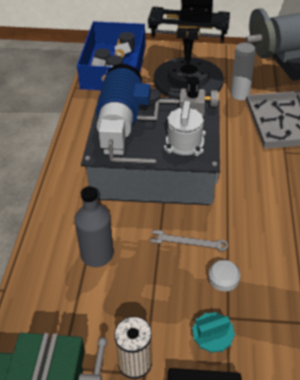

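The lid sits level on the neck at crop (185,130), the gripper is well clear above it, and the bystanders are where they were.

```bash
python3 -c "
from bench import robot
print(robot.hand_in())"
```

```text
the job is handed in; nothing more can be done
None
```

The filter lid is on the neck and locked, and I handed the job in at about 29 s of the 72 s allowed. No verdict was reported.

**What I did:** I found the lid, the neck and the slot line (about -3°) in both cameras. I gripped the bar, lowered the tabs into the slots and pressed the lid down against the spring. I then turned it about 91° clockwise to the hard stop, let the spring lift it into the pockets, and let go.

**Last checks:**
- **Before release:** when I eased the lid up it stopped firmly at tool height 0.2612 m, which puts lid_mid about 12.5 mm above the rim.
- **After release:** a light touch on top of the bar met firm contact that puts lid_mid about 12.8 mm above the rim, with no give at about 6 N.
- **Top view:** after release the lid was centred on the neck to within 1–2 mm.
- **Bystanders:** all showed in their starting places in the pictures after release.
- **Robot:** it ended clear above the lid, touching nothing.

**One disagreement:** the side-camera overlay put the lid about 3 mm lower than locked. That is about one pixel, and the same camera also drew the lid about a pixel low at pickup and in the gripper. I trusted the touch measurement instead.

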